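# Set the reference cell in the honey colour grader

### The job

On the honey stall's colour grader, the big glass reference cell (the one that is both tall and square in plan) has to be checked: stand it upright on the little rimmed stage between lamp and detector, flat inside the rim, with its two clear glass faces looking at the lamp and the detector and its two metal cheeks to the sides, then let go of it. Set it down without dropping it, and leave the short cell and the slim cell where they stand.

Things in the scene. Friction and masses are not known exactly. Their poses are not given: they have to be found in the camera images.
- big_cell_mid (a point): Big cell: amber glass block between two aluminium cheeks, 40 x 40 mm, 70 tall, 210 g, loose, upright. Point: its centre, 35 mm up. x runs through the two clear glass faces (set back 6 mm); y through the two flat metal cheeks (5 mm thick, outer faces 20 mm from centre), the faces to grip; from above they show as parallel metal bars with glass between. Same when turned half round.
- cell_stage (a point): Steel stage of the fixed grader: centre of its top, 14 mm above the table; x along the light path, lamp (-x) to detector (+x); y to the open sides. 64 mm square inside a 4 mm high rim. Lens tubes at +-46 mm in x; white houses, 78 mm wide, at 56 to 108 mm either side, 68 mm above the stage; in y only a base plate (100 x 220 mm, below the stage). Place and angle vary.
- short_cell_mid (a point): A bystander: the short cell, made like the big one but only 40 mm tall (40 by 40 mm in plan), standing loose on the table. This point is its centre, 20 mm up. Leave it alone.
- slim_cell_mid (a point): A bystander: the slim cell, made like the big one and as tall (70 mm) but only 20 mm thick in x (40 mm in y), standing loose on the table. This point is its centre, 35 mm up. Leave it alone.
There are look-alikes about, which are no part of the job. What is shaped like the part that bears big_cell_mid but purple is not meant.

How it is judged:
At the end, for the whole second after the job is handed in: The big cell stands released, upright (within 3.4 degrees) and at rest, flat on the stage inside the rim: its centre within 18 mm (horizontally) of the stage's centre and 31 to 38 mm above the stage, its clear faces across the light path within 12 degrees (either way round) (horizontal distance between big_cell_mid and cell_stage below 0.018 m and z of big_cell_mid in the frame of cell_stage between 0.031 and 0.038 m and angle between big_cell_mid's own z axis and vertical below 0.06 rad and angle between the x axis of big_cell_mid and the x axis of cell_stage, either way round below 0.21 rad and linear speed of big_cell below 0.02 m/s); the robot touches nothing.
It fails at once if the big cell was dropped or knocked (moving faster than 0.45 m/s while not held, as after a fall of 10 mm) (linear speed of big_cell above 0.45 m/s and contact force between big_cell and the fingers below 0.05 N).
It fails at once if the short cell was moved more than 25 mm (distance of short_cell_mid from where it was at the start of the episode above 0.025 m).
It fails at once if the slim cell was moved more than 25 mm (distance of slim_cell_mid from where it was at the start of the episode above 0.025 m).
It also fails if it takes over 40 s, if anything falls off the work surface, if the arm or the gripper's body presses on something with over 40 N, if the wrist force passes 120 N, or if a joint passes its speed limit or range.

### The arm

A 7-joint arm with a two-finger parallel gripper is mounted at the origin on the work surface. World frame = base frame: x ahead of the robot, y to its left, z up, the work surface at z = 0. Lengths are in m, angles in rad, forces in N, time in s.
With the tool pointing down it reaches from about 0.4 to 0.85 m from the base axis. Payload 4.5 kg.
Tool frame: the origin (TCP) lies on the mounting face of the last link; the fingertips stand 166 mm ahead of it and the grasp point (between the pads) lies 147 mm ahead of it; y points along the fingers, z is the direction in which the jaws open and shut, and the axes are right-handed (so a half turn about y gives the same grasp; the last joint's range is limited). The gripper opens to 88 mm and grips with 3 to 60 N. Pads are 18 mm wide; open, the fingers measure 123 mm over their backs; the gripper's body (75 mm by 187 mm) begins 45 mm behind the grasp point.
Start: joints at [-1.307, 0.689, -0.195, 1.565, 0.157, 0.902, -0.215], TCP at [0.142, 0.609, 0.405] pointing down, gripper open.
Joint ranges: [-3.01, 3.01], [-0.46, 2.08], [-1.47, 1.51], [0.13, 2.56], [-1, 4.14], [0.04, 2.09], [-2.66, 2.66]. Speed limits (rad/s): [2.57, 2.57, 3.14, 3.14, 3.14, 3.14, 3.14].

### API

Orientations are given as a unit quaternion [x, y, z, w].
In Python, from plant import r gives the robot as it stands.
- The arm moves only by the tool arm_command, never from a script. Its argument "deltas" is a list of rows, each an object of numbers: "dx", "dy", "dz": the shift along the tool's x, y, z each as a share of 1000 mm, from -1 to 1; "wx", "wy", "wz": the turn, a rotation vector about the tool's x, y, z each as a share of 45 degrees, from -1 to 1. In form: [{"dx": .., "dy": .., "dz": .., "wx": .., "wy": .., "wz": ..}, ...]. A call has exactly 5 rows; each row is the pose to reach, as a shift and turn from the pose commanded when the call began, along the tool's axes at that moment; what a row does not reach only later rows make up. A row lasts 1/10 s, in which the tool goes at most 50 mm and 8.59 degrees, less where a joint would pass 70% of its speed; a pose out of reach is approached as far as the arm can. A call with a number of a shift or a turn outside -1 to 1 is refused whole. A call with a gripper value outside its range is refused whole. "claw" is the opening, from -1 (shut) to 1 (fully open), set as the call begins (left out, the last holds). The fingers move at their own pace and stop on an object; "grip_force" is the grip in N (left out, the last holds). Time passes only in rows, so rows that repeat a pose let the fingers close, or fill a call up. It gives the time, the measured TCP pose, the force and the opening at its end, in the units of the state.
- r.get_state(): the state, without advancing time (a new reading comes with each control period).
- r.snapshot(name): name is "scene" or "top" or "wrist"; returns the picture (480x640x3 uint8, red, green, blue); there is no depth.
- r.get_calibration(name): a dict with "vertical_fov" (degrees; the focal length in pixels is half the picture's height over the tangent of half this angle, whatever the lens; pixels are square), "cx", "cy" (the principal point, pixels), "R" (3x3) and "t" (3): a world point X has camera coordinates R X + t. Camera axes: x right, y down, z forward; pixel columns grow to the right and rows downward; lengths in m; the calibration is good to about 2 mm. A picture is of the moment at which its call begins: read the wrist's pose just before it. get_calibration takes no time and is no camera call; for the wrist camera it gives the pose at the moment of the call.
- r.finish_job(): hands the job in, once; it reports no verdict.
The state is a dict: "clock": time; "q": joint angles; "qd": joint speeds; "joint_torque": joint torques, N m; "tool_pos": TCP position; "eef_rot": TCP orientation; "contact_force": force on the tool from outside, world axes, zero at the start; "moment": the same for the moment, N m; "opening": opening from 0.0 (shut) to 1.0 (fully open).
Only numpy, scipy, OpenCV 4.12 (cv2) and the standard library are available. Lean on these libraries where they do the work, as an engineer would, in place of code of your own. Each camera call takes 0.05 s, during which the arm holds its last target.

## Working session

There is one attempt and no reset: what is moved stays moved. The work goes in short steps, Python scripts to look and compute and a tool call to move; the robot and the scene stay as the last step left them, time stands still between calls to the robot, and variables do not carry over. Pictures are saved under pics/ and viewed, and the job is handed in when it is done.

Besides the shell and the picture viewer there is one more tool, called after "Call:" as name([rows], argument=value, ...), one row to a line, values as JSON. arm_command: Moves the arm, as the interface text tells. Shift numbers are shares of 1000 mm and turn numbers shares of 45 degrees, none past 1 either way. Its arguments: {"type":"object","properties":{"deltas":{"type":"array","items":{"type":"object","properties":{"dx":{"type":"number","minimum":-1,"maximum":1},"dy":{"type":"number","minimum":-1,"maximum":1},"dz":{"type":"number","minimum":-1,"maximum":1},"wx":{"type":"number","minimum":-1,"maximum":1},"wy":{"type":"number","minimum":-1,"maximum":1},"wz":{"type":"number","minimum":-1,"maximum":1}}}},"claw":{"type":"number"},"grip_force":{"type":"number"}},"required":["deltas"]}

```bash
mkdir -p pics; ls; python3 - <<'E'
from plant import r
import cv2
s=r.get_state(); print({k:s[k] for k in ("clock","tool_pos","eef_rot","opening","contact_force")})
for n in ("scene","top","wrist"):
    c=r.get_calibration(n); print(n,c)
    cv2.imwrite(f"pics/{n}0.png",r.snapshot(n)[:,:,::-1])
E
```

```text
pics
{'clock': 0.0, 'tool_pos': array([0.1423081 , 0.60825029, 0.40389678]), 'eef_rot': array([ 0.70309732, -0.08107273,  0.08101339, -0.70179641]), 'opening': 1.0015171785443435, 'contact_force': array([-0.23527847,  0.15529103,  1.12421418])}
scene {'vertical_fov': 50.28401654349278, 'cx': 320.11786023338794, 'cy': 238.35877289273404, 'R': array([[ 0.35472115,  0.93480412,  0.01772446],
       [ 0.64998238, -0.23292699, -0.72337261],
       [-0.67208319,  0.26811615, -0.69023034]]), 't': array([-0.25723259, -0.32156026,  1.38279979])}
top {'vertical_fov': 52.201707015969795, 'cx': 314.94239038224606, 'cy': 236.9061588752484, 'R': array([[ 0.12074189, -0.99266358,  0.00635725],
       [-0.97190949, -0.11951594, -0.2027508 ],
       [ 0.20202313,  0.01830184, -0.97920973]]), 't': array([-0.02548396,  0.55186915,  0.67613959])}
wrist {'vertical_fov': 71.38289288107933, 'cx': 316.68459071918915, 'cy': 239.55072247001308, 'R': array([[ 0.22827372,  0.9735945 , -0.00220519],
       [ 0.93284561, -0.21806997,  0.28678313],
       [ 0.27872959, -0.06752215, -0.95799299]]), 't': array([-0.62230266, -0.03877739,  0.39078691])}
```

View pics/scene0.png

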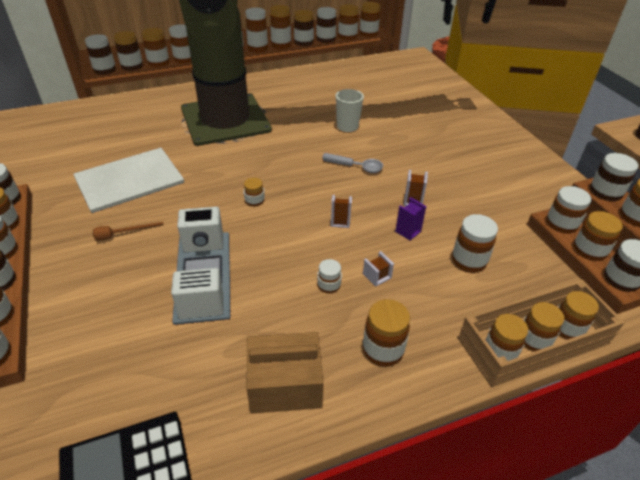

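View pics/top0.png

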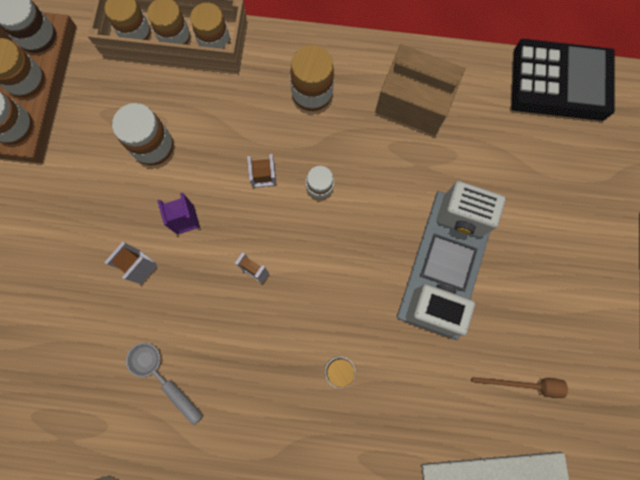

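View pics/wrist0.png

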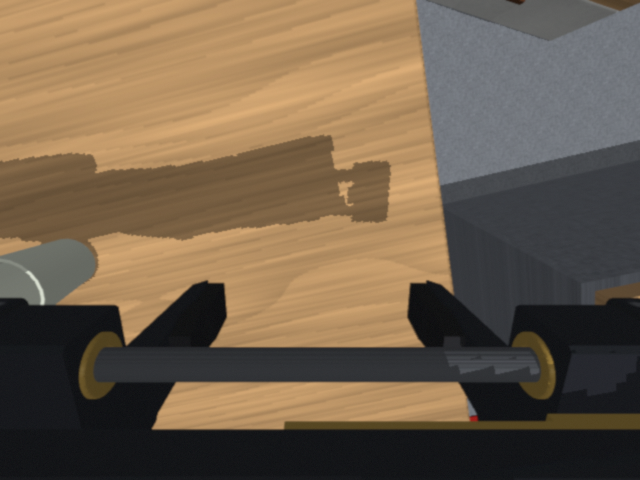

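Candidates in the top view: big cell near (130,262), slim (252,267), short (262,170), purple decoy (180,213), stage (450,262). Enlarging.

```bash
python3 - <<'E'
import cv2
i=cv2.imread("pics/top0.png")
a=cv2.resize(i[175:325,80:280],None,fx=4,fy=4,interpolation=cv2.INTER_CUBIC)
cv2.imwrite("pics/c1.png",a)
a=cv2.resize(i[175:345,380:520],None,fx=3.5,fy=3.5,interpolation=cv2.INTER_CUBIC)
cv2.imwrite("pics/c2.png",a)
E
```

```text
(no output)
```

View pics/c1.png

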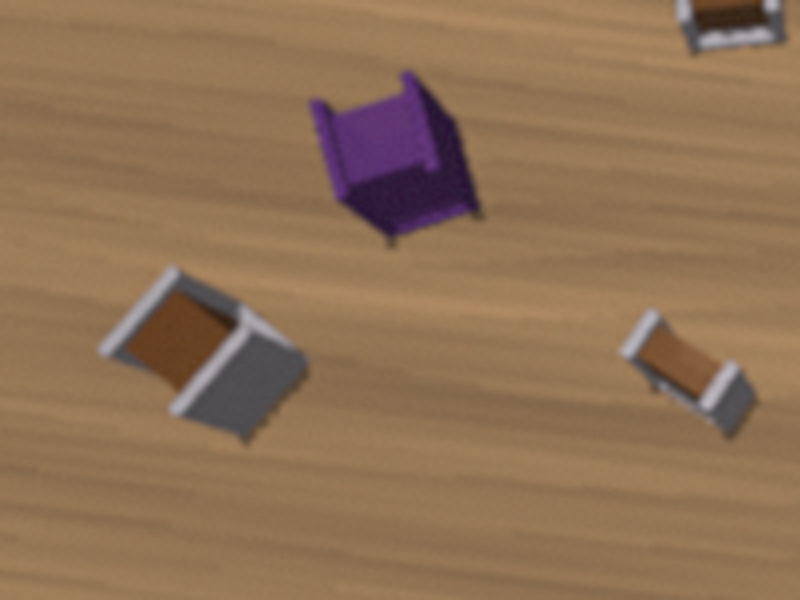

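View pics/c2.png

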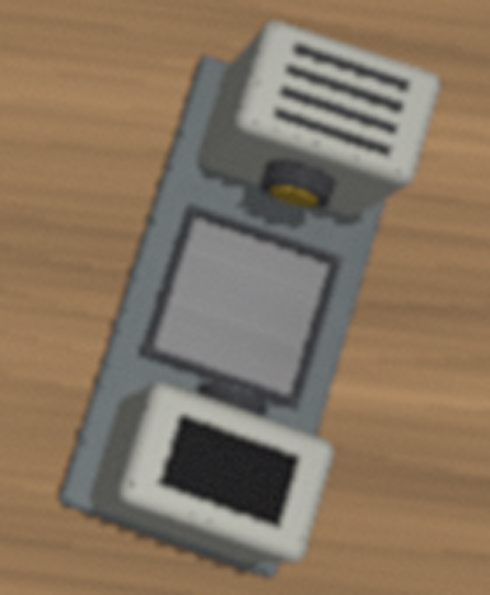

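```bash
cat > h.py <<'E'
import numpy as np
def ray(c,u,v,z):
    f=240/np.tan(np.radians(c["vertical_fov"]/2))
    R=np.array(c["R"]);t=np.array(c["t"])
    d=R.T@np.array([(u-c["cx"])/f,(v-c["cy"])/f,1]);o=-R.T@t
    return o+d*(z-o[2])/d[2]
def proj(c,X):
    f=240/np.tan(np.radians(c["vertical_fov"]/2))
    p=np.array(c["R"])@X+np.array(c["t"]);return p[:2]/p[2]*f+[c["cx"],c["cy"]]
E
python3 - <<'E'
from plant import r
from h import *
from scipy.spatial.transform import Rotation as Ro
c=r.get_calibration("top")
def quad(pts,k,ox,oy,z):
    P=np.array([ray(c,(x+.5)/k-.5+ox,(y+.5)/k-.5+oy,z) for x,y in pts])
    print(P.round(4).tolist(),"mean",P.mean(0).round(4))
    for i in range(4):
        d=P[(i+1)%4]-P[i];print(np.linalg.norm(d).round(4),np.degrees(np.arctan2(d[1],d[0])).round(1))
quad([(100,350),(170,267),(254,325),(183,416)],4,80,175,.07)
quad([(198,215),(335,262),(293,398),(150,350)],3.5,380,175,.016)
quad([(625,353),(655,310),(740,365),(706,410)],4,80,175,.07)
s=r.get_state();print(Ro.from_quat(s["eef_rot"]).as_matrix().round(3))
E
```

```text
[[0.4739, 0.3393, 0.07], [0.5071, 0.3203, 0.07], [0.4897, 0.2858, 0.07], [0.454, 0.3048, 0.07]] mean [0.4812 0.3126 0.07  ]
0.0382 -29.8
0.0386 -116.8
0.0405 152.1
0.0399 60.0
[[0.584, -0.148, 0.016], [0.57, -0.2108, 0.016], [0.5065, -0.1957, 0.016], [0.5201, -0.1311, 0.016]] mean [ 0.5452 -0.1714  0.016 ]
0.0644 -102.6
0.0653 166.6
0.066 78.1
0.0661 -14.8
[[0.4959, 0.1506, 0.07], [0.5129, 0.1422, 0.07], [0.4967, 0.1086, 0.07], [0.479, 0.1185, 0.07]] mean [0.4961 0.13   0.07  ]
0.0189 -26.4
0.0373 -115.8
0.0203 150.9
0.0363 62.2
[[ 0.974 -0.     0.228]
 [-0.228 -0.001  0.974]
 [ 0.    -1.    -0.001]]
```

Call:
arm_command([
  {"dx": 0.04, "dy": 0.01, "dz": -0.021},
  {"dx": 0.08, "dy": 0.02, "dz": -0.042},
  {"dx": 0.12, "dy": 0.03, "dz": -0.063},
  {"dx": 0.16, "dy": 0.04, "dz": -0.084},
  {"dx": 0.2, "dy": 0.05, "dz": -0.105},
], claw=1)

```text
invalid input at $.deltas[0]: expected keys dx, dy, dz, wx, wy, wz
```

Call:
arm_command([
  {"dx": 0.04, "dy": 0.01, "dz": -0.021, "wy": 0.07},
  {"dx": 0.08, "dy": 0.02, "dz": -0.042, "wy": 0.14},
  {"dx": 0.12, "dy": 0.03, "dz": -0.063, "wy": 0.21},
  {"dx": 0.16, "dy": 0.04, "dz": -0.084, "wy": 0.28},
  {"dx": 0.198, "dy": 0.054, "dz": -0.106, "wy": 0.35},
])

```text
invalid input at $.deltas[0]: expected keys dx, dy, dz, wx, wy, wz
```

Call:
arm_command([
  {},
  {},
  {},
  {},
  {},
])

```text
invalid input at $.deltas[0]: expected keys dx, dy, dz, wx, wy, wz
```

```bash
python3 - <<'E'
from plant import r
import cv2,json
from h import *
from scipy.spatial.transform import Rotation as Ro
s=r.get_state();c=r.get_calibration("wrist")
M=Ro.from_quat(s["eef_rot"]).as_matrix();print(s["clock"],s["tool_pos"],M.round(3),np.degrees(np.arctan2(M[1,2],M[0,2])))
i=r.snapshot("wrist")[:,:,::-1];cv2.imwrite("pics/w1.png",i)
print(c); print(proj(c,np.array([.481,.3126,.07])))
E
```

```text
0.15 [0.14234582 0.60832529 0.40410518] [[ 0.974 -0.     0.228]
 [-0.228 -0.001  0.974]
 [ 0.    -1.    -0.001]] 76.8349920099471
{'vertical_fov': 71.38289288107933, 'cx': 316.68459071918915, 'cy': 239.55072247001308, 'R': array([[ 0.22828317,  0.97359283, -0.0019459 ],
       [ 0.93283291, -0.21815284,  0.2867614 ],
       [ 0.27876434, -0.067278  , -0.95800006]]), 't': array([-0.62245792, -0.03874032,  0.39074281])}
[157.22598176 516.34856155]
```

View pics/w1.png

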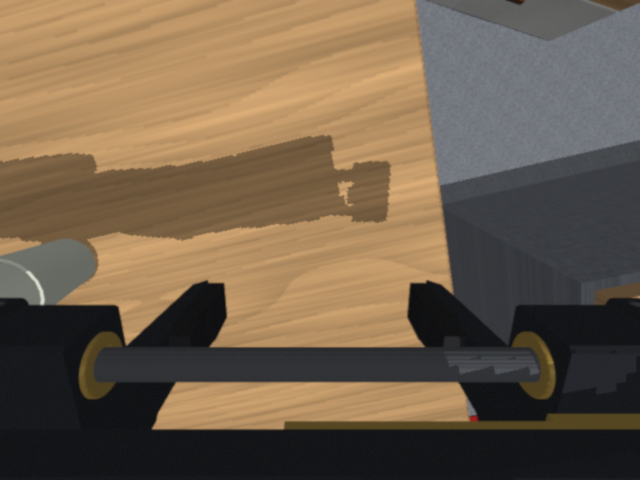

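The calls were refused because every row needs all six keys. The arm hasn't moved.

Call:
arm_command([
  {"dx": 0.04, "dy": 0.01, "dz": -0.021, "wx": 0, "wy": 0, "wz": 0},
  {"dx": 0.08, "dy": 0.02, "dz": -0.042, "wx": 0, "wy": 0, "wz": 0},
  {"dx": 0.12, "dy": 0.03, "dz": -0.063, "wx": 0, "wy": 0, "wz": 0},
  {"dx": 0.16, "dy": 0.04, "dz": -0.084, "wx": 0, "wy": 0, "wz": 0},
  {"dx": 0.2, "dy": 0.05, "dz": -0.105, "wx": 0, "wy": 0, "wz": 0},
], claw=1)

```text
clock: 0.7
tool_pos: [0.3143, 0.4595, 0.3544]
eef_rot: [-0.702, 0.081, -0.081, 0.702]
contact_force: [-0.3, 0.6, -0.5]
opening: 1.001
```

Call:
arm_command([
  {"dx": 0.04, "dy": 0.01, "dz": -0.021, "wx": 0, "wy": 0.07, "wz": 0},
  {"dx": 0.08, "dy": 0.02, "dz": -0.042, "wx": 0, "wy": 0.14, "wz": 0},
  {"dx": 0.12, "dy": 0.03, "dz": -0.063, "wx": 0, "wy": 0.21, "wz": 0},
  {"dx": 0.16, "dy": 0.04, "dz": -0.084, "wx": 0, "wy": 0.28, "wz": 0},
  {"dx": 0.198, "dy": 0.054, "dz": -0.106, "wx": 0, "wy": 0.35, "wz": 0},
])

```text
clock: 1.2
tool_pos: [0.4835, 0.3113, 0.3006]
eef_rot: [-0.684, 0.177, -0.178, 0.685]
contact_force: [0.6, 1.0, 0.2]
opening: 1.0
```

Call:
arm_command([
  {"dx": 0, "dy": 0, "dz": 0, "wx": 0, "wy": 0, "wz": 0},
  {"dx": 0, "dy": 0, "dz": 0, "wx": 0, "wy": 0, "wz": 0},
  {"dx": 0, "dy": 0, "dz": 0, "wx": 0, "wy": 0, "wz": 0},
  {"dx": 0, "dy": 0, "dz": 0, "wx": 0, "wy": 0, "wz": 0},
  {"dx": 0, "dy": 0, "dz": 0, "wx": 0, "wy": 0, "wz": 0},
])

```text
clock: 1.7
tool_pos: [0.4809, 0.3137, 0.3011]
eef_rot: [-0.685, 0.176, -0.176, 0.685]
contact_force: [-0.7, -0.1, 0.4]
opening: 1.002
```

```bash
cat > look.py <<'E'
from plant import r
import cv2,sys
from h import *
from scipy.spatial.transform import Rotation as Ro
s=r.get_state();c=r.get_calibration("wrist")
M=Ro.from_quat(s["eef_rot"]).as_matrix();print(s["clock"],s["tool_pos"],s["opening"],s["contact_force"]);print(M.round(3),np.degrees(np.arctan2(M[1,2],M[0,2])))
i=r.snapshot("wrist")[:,:,::-1];cv2.imwrite(f"pics/{sys.argv[1]}.png",i)
np.save(sys.argv[1],c,allow_pickle=True)
E
python3 look.py w2
```

```text
1.7 [0.48092375 0.31374984 0.30108997] 1.0017773396567717 [-0.73572439 -0.09986396  0.36468829]
[[ 0.877 -0.     0.481]
 [-0.481  0.001  0.877]
 [-0.    -1.     0.001]] 61.23678066869509
```

View pics/w2.png

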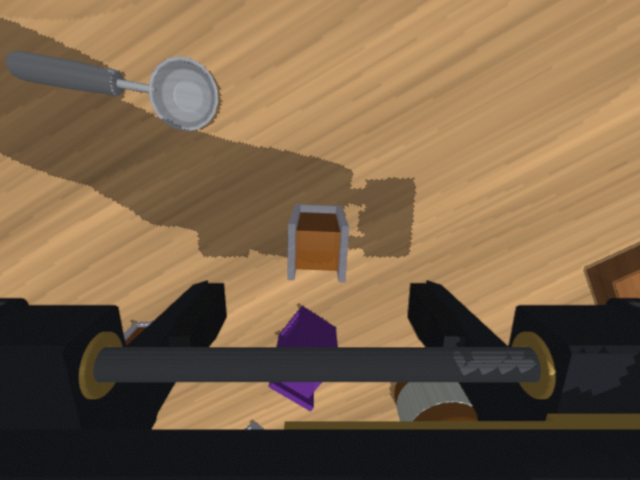

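```bash
python3 - <<'E'
import cv2
i=cv2.imread("pics/w2.png")
cv2.imwrite("pics/c3.png",cv2.resize(i[195:290,270:370],None,fx=6,fy=6,interpolation=cv2.INTER_CUBIC))
E
```

```text
(no output)
```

View pics/c3.png

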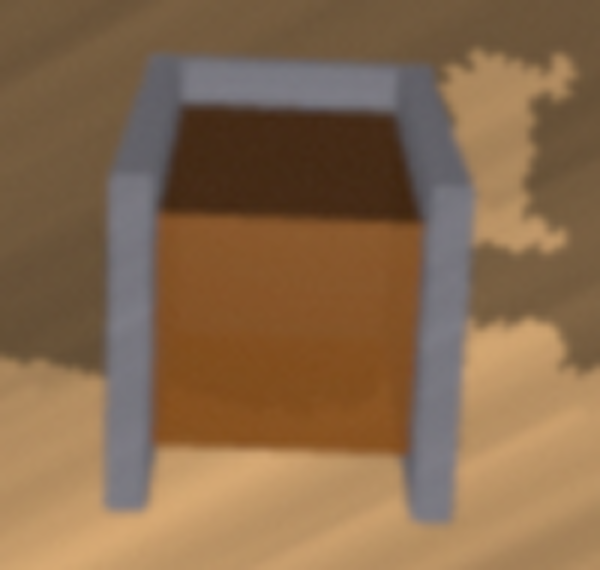

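```bash
python3 - <<'E'
from h import *
c=np.load("w2.npy",allow_pickle=True).item()
def quad(pts,k,ox,oy,z):
    P=np.array([ray(c,(x+.5)/k-.5+ox,(y+.5)/k-.5+oy,z) for x,y in pts])
    print(P.round(4).tolist(),"mean",P.mean(0).round(4))
    for i in range(4):
        d=P[(i+1)%4]-P[i];print(np.linalg.norm(d).round(4),np.degrees(np.arctan2(d[1],d[0])).round(1))
quad([(108,175),(470,187),(455,522),(105,510)],6,270,195,.07)
E
```

```text
[[0.452, 0.3063, 0.07], [0.4721, 0.3401, 0.07], [0.5063, 0.3205, 0.07], [0.4858, 0.2862, 0.07]] mean [0.479  0.3133 0.07  ]
0.0393 59.2
0.0395 -29.8
0.04 -120.9
0.0394 149.3
```

Both views agree: the centre is at (0.480, 0.313), the sides measure about 39.5 mm, and the cheek normal is at about 60°. Descending.

Call:
arm_command([
  {"dx": 0, "dy": 0.025, "dz": 0, "wx": 0, "wy": 0.02, "wz": 0},
  {"dx": -0.001, "dy": 0.05, "dz": 0, "wx": 0, "wy": 0.02, "wz": 0},
  {"dx": -0.001, "dy": 0.075, "dz": 0, "wx": 0, "wy": 0.02, "wz": 0},
  {"dx": -0.001, "dy": 0.1, "dz": 0, "wx": 0, "wy": 0.02, "wz": 0},
  {"dx": -0.001, "dy": 0.109, "dz": 0, "wx": 0, "wy": 0.02, "wz": 0},
])

```text
clock: 2.25
tool_pos: [0.4799, 0.3131, 0.1898]
eef_rot: [0.684, -0.182, 0.181, -0.683]
contact_force: [-0.4, -0.1, 0.1]
opening: 0.999
```

Call:
arm_command([
  {"dx": 0, "dy": 0, "dz": 0, "wx": 0, "wy": 0, "wz": 0},
  {"dx": 0, "dy": 0, "dz": 0, "wx": 0, "wy": 0, "wz": 0},
  {"dx": 0, "dy": 0, "dz": 0, "wx": 0, "wy": 0, "wz": 0},
  {"dx": 0, "dy": 0, "dz": 0, "wx": 0, "wy": 0, "wz": 0},
  {"dx": 0, "dy": 0, "dz": 0, "wx": 0, "wy": 0, "wz": 0},
])

```text
clock: 2.75
tool_pos: [0.4812, 0.3131, 0.1925]
eef_rot: [-0.683, 0.182, -0.182, 0.684]
contact_force: [-0.2, 0.1, 0.1]
opening: 1.002
```

```bash
python3 look.py w3
```

```text
2.75 [0.48119637 0.31308827 0.19251386] 1.0022311507947947 [-0.24530163  0.07848065  0.08515726]
[[ 0.868  0.001  0.497]
 [-0.497  0.001  0.868]
 [ 0.    -1.     0.001]] 60.17544064384198
```

View pics/w3.png

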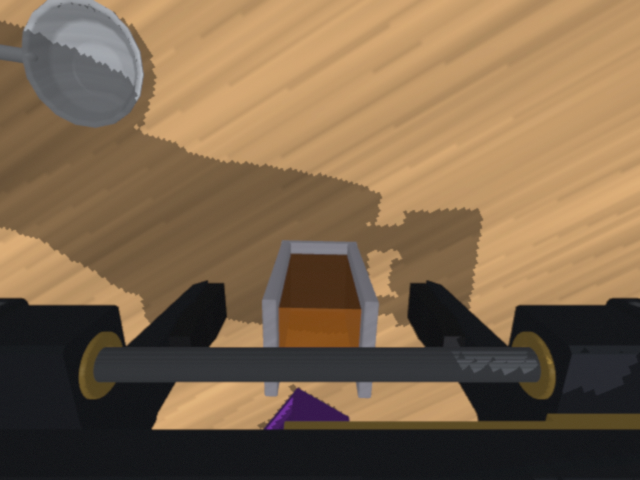

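The cell (columns 263–378) is centred between the fingers and parallel to them. Closing.

Call:
arm_command([
  {"dx": 0, "dy": 0, "dz": 0, "wx": 0, "wy": 0, "wz": 0},
  {"dx": 0, "dy": 0, "dz": 0, "wx": 0, "wy": 0, "wz": 0},
  {"dx": 0, "dy": 0, "dz": 0, "wx": 0, "wy": 0, "wz": 0},
  {"dx": 0, "dy": 0, "dz": 0, "wx": 0, "wy": 0, "wz": 0},
  {"dx": 0, "dy": 0, "dz": 0, "wx": 0, "wy": 0, "wz": 0},
], claw=-1, grip_force=25)

```text
clock: 3.3
tool_pos: [0.4809, 0.313, 0.1917]
eef_rot: [0.683, -0.182, 0.182, -0.683]
contact_force: [0.2, 0.4, 0.6]
opening: 0.572
```

Call:
arm_command([
  {"dx": 0, "dy": 0, "dz": 0, "wx": 0, "wy": 0, "wz": 0},
  {"dx": 0, "dy": 0, "dz": 0, "wx": 0, "wy": 0, "wz": 0},
  {"dx": 0, "dy": 0, "dz": 0, "wx": 0, "wy": 0, "wz": 0},
  {"dx": 0, "dy": 0, "dz": 0, "wx": 0, "wy": 0, "wz": 0},
  {"dx": 0, "dy": 0, "dz": 0, "wx": 0, "wy": 0, "wz": 0},
])

```text
clock: 3.8
tool_pos: [0.481, 0.3131, 0.1917]
eef_rot: [-0.683, 0.182, -0.182, 0.683]
contact_force: [0.0, 0.2, -0.9]
opening: 0.452
```

The opening is 0.452, about 40 mm, so the cell is held. Lifting.

Call:
arm_command([
  {"dx": 0, "dy": -0.01, "dz": 0, "wx": 0, "wy": 0, "wz": 0},
  {"dx": 0, "dy": -0.035, "dz": 0, "wx": 0, "wy": 0, "wz": 0},
  {"dx": 0, "dy": -0.065, "dz": 0, "wx": 0, "wy": 0, "wz": 0},
  {"dx": 0, "dy": -0.095, "dz": 0, "wx": 0, "wy": 0, "wz": 0},
  {"dx": 0, "dy": -0.12, "dz": 0, "wx": 0, "wy": 0, "wz": 0},
])

```text
clock: 4.3
tool_pos: [0.4807, 0.3126, 0.3137]
eef_rot: [0.683, -0.182, 0.182, -0.683]
contact_force: [0.4, -0.1, -2.6]
opening: 0.457
```

Call:
arm_command([
  {"dx": 0, "dy": 0, "dz": 0, "wx": 0, "wy": 0, "wz": 0},
  {"dx": 0, "dy": 0, "dz": 0, "wx": 0, "wy": 0, "wz": 0},
  {"dx": 0, "dy": 0, "dz": 0, "wx": 0, "wy": 0, "wz": 0},
  {"dx": 0, "dy": 0, "dz": 0, "wx": 0, "wy": 0, "wz": 0},
  {"dx": 0, "dy": 0, "dz": 0, "wx": 0, "wy": 0, "wz": 0},
])

```text
clock: 4.8
tool_pos: [0.4807, 0.3128, 0.3107]
eef_rot: [0.684, -0.182, 0.181, -0.683]
contact_force: [-1.2, -0.4, -1.8]
opening: 0.455
```

```bash
python3 look.py w4; python3 - <<'E'
from plant import r
from scipy.spatial.transform import Rotation as Ro
import numpy as np
s=r.get_state();M=Ro.from_quat(s["eef_rot"]).as_matrix()
d=np.array([.545,-.171,.312])-s["tool_pos"];print(d, M.T@d)
E
```

```text
4.8 [0.48065504 0.31278324 0.31065731] 0.45501869400613654 [-1.23444697 -0.44927901 -1.83710099]
[[ 0.868 -0.002  0.497]
 [-0.497 -0.001  0.868]
 [-0.001 -1.    -0.002]] 60.19499892331791
[ 0.06426817 -0.48388607  0.00117221] [ 0.29629596 -0.00081496 -0.38792466]
```

View pics/w4.png

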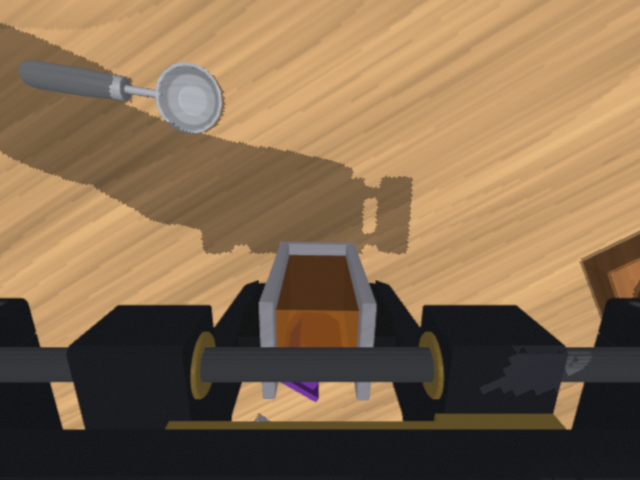

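The cell is held, with its bottom about 118 mm up. Moving above the stage.

Call:
arm_command([
  {"dx": 0.02, "dy": 0, "dz": -0.026, "wx": 0, "wy": 0, "wz": 0},
  {"dx": 0.05, "dy": 0, "dz": -0.065, "wx": 0, "wy": 0, "wz": 0},
  {"dx": 0.08, "dy": 0, "dz": -0.104, "wx": 0, "wy": 0, "wz": 0},
  {"dx": 0.11, "dy": 0, "dz": -0.143, "wx": 0, "wy": 0, "wz": 0},
  {"dx": 0.14, "dy": 0, "dz": -0.182, "wx": 0, "wy": 0, "wz": 0},
])

```text
clock: 5.35
tool_pos: [0.512, 0.0837, 0.3114]
eef_rot: [0.683, -0.182, 0.182, -0.683]
contact_force: [1.9, -0.5, -2.4]
opening: 0.451
```

Call:
arm_command([
  {"dx": 0.03, "dy": 0, "dz": -0.039, "wx": 0, "wy": -0.05, "wz": 0},
  {"dx": 0.06, "dy": 0, "dz": -0.078, "wx": 0, "wy": -0.12, "wz": 0},
  {"dx": 0.09, "dy": 0, "dz": -0.117, "wx": 0, "wy": -0.2, "wz": 0},
  {"dx": 0.12, "dy": 0, "dz": -0.156, "wx": 0, "wy": -0.28, "wz": 0},
  {"dx": 0.14, "dy": 0, "dz": -0.185, "wx": 0, "wy": -0.362, "wz": 0},
])

```text
clock: 5.85
tool_pos: [0.5413, -0.1489, 0.3112]
eef_rot: [0.703, -0.084, 0.084, -0.702]
contact_force: [0.1, 0.2, -3.1]
opening: 0.455
```

Call:
arm_command([
  {"dx": 0, "dy": 0, "dz": 0, "wx": 0, "wy": 0, "wz": 0},
  {"dx": 0, "dy": 0, "dz": 0, "wx": 0, "wy": 0, "wz": 0},
  {"dx": 0, "dy": 0, "dz": 0, "wx": 0, "wy": 0, "wz": 0},
  {"dx": 0, "dy": 0, "dz": 0, "wx": 0, "wy": 0, "wz": 0},
  {"dx": 0, "dy": 0, "dz": 0, "wx": 0, "wy": 0, "wz": 0},
])

```text
clock: 6.35
tool_pos: [0.5416, -0.1431, 0.3117]
eef_rot: [-0.702, 0.082, -0.082, 0.702]
contact_force: [-0.9, -0.3, -2.3]
opening: 0.455
```

```bash
python3 look.py w5
```

```text
6.35 [ 0.54157672 -0.14312234  0.31174455] 0.4551007433703421 [-0.88242521 -0.29231861 -2.29679126]
[[ 0.973 -0.     0.231]
 [-0.231  0.001  0.973]
 [-0.    -1.     0.001]] 76.62089617769493
```

View pics/w5.png

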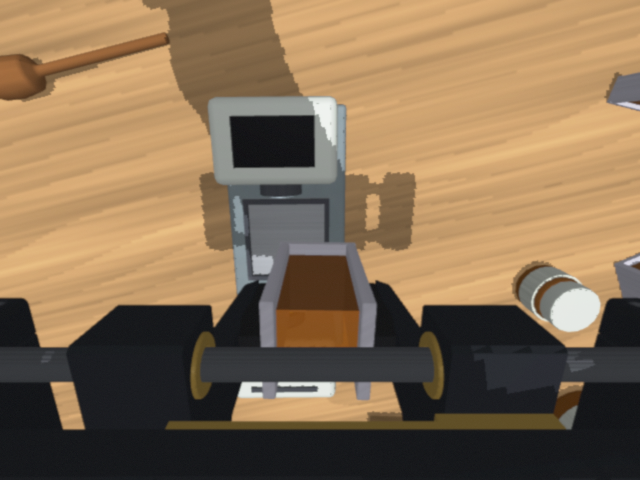

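```bash
python3 - <<'E'
import cv2
i=cv2.imread("pics/w5.png")
cv2.imwrite("pics/c5.png",cv2.resize(i[170:300,210:360],None,fx=5,fy=4.5,interpolation=cv2.INTER_CUBIC))
E
```

```text
(no output)
```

View pics/c5.png

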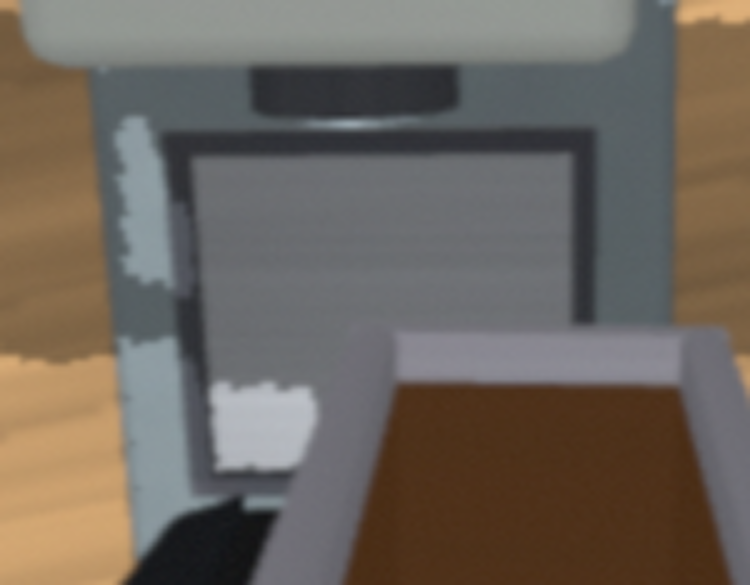

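```bash
python3 - <<'E'
from h import *
c=np.load("w5.npy",allow_pickle=True).item()
P=np.array([ray(c,(x+.5)/5-.5+210,(y+.5)/4.5-.5+170,.016) for x,y in [(573,150),(192,152),(213,473)]])
print(P)
for a,b in((1,0),(1,2)):
    d=P[b]-P[a];print(np.linalg.norm(d),np.degrees(np.arctan2(d[1],d[0])))
m=(P[0]+P[2])/2;print(m)
z=np.array([.231,.973]);x=np.array([.973,-.231])
for t in (m[:2],np.array([.5452,-.1714]),(m[:2]+[.5452,-.1714])/2):
  d=t-[.5416,-.1431];print(d@x,d@z)
# bottom of cell in the hand and tilt check ignored
E
```

```text
[[ 0.519316   -0.13293794  0.016     ]
 [ 0.50492384 -0.19490895  0.016     ]
 [ 0.56734803 -0.20983921  0.016     ]]
0.063620277237473 76.92538943970021
0.06418483081524154 -13.45099295963477
[ 0.54333201 -0.17138857  0.016     ]
0.00821991022669466 -0.027124688272691135
0.010040100000000045 -0.02670429999999998
0.009130005113347406 -0.026914494136345543
```

Both views agree on the stage: centre (0.544, −0.171), inside size about 64 mm, angle 76.8°. Shifting over it first, then lowering.

Call:
arm_command([
  {"dx": 0.004, "dy": 0, "dz": -0.01, "wx": 0, "wy": 0, "wz": 0},
  {"dx": 0.009, "dy": 0, "dz": -0.027, "wx": 0, "wy": 0, "wz": 0},
  {"dx": 0.009, "dy": 0.02, "dz": -0.027, "wx": 0, "wy": 0, "wz": 0},
  {"dx": 0.009, "dy": 0.04, "dz": -0.027, "wx": 0, "wy": 0, "wz": 0},
  {"dx": 0.009, "dy": 0.06, "dz": -0.027, "wx": 0, "wy": 0, "wz": 0},
])

```text
clock: 6.9
tool_pos: [0.544, -0.1741, 0.2512]
eef_rot: [0.702, -0.083, 0.084, -0.702]
contact_force: [1.1, -0.6, -2.5]
opening: 0.455
```

Call:
arm_command([
  {"dx": 0, "dy": 0.01, "dz": 0, "wx": 0, "wy": 0, "wz": 0},
  {"dx": 0, "dy": 0.02, "dz": 0, "wx": 0, "wy": 0, "wz": 0},
  {"dx": 0, "dy": 0.026, "dz": 0, "wx": 0, "wy": 0, "wz": 0},
  {"dx": 0, "dy": 0.03, "dz": 0, "wx": 0, "wy": 0, "wz": 0},
  {"dx": 0, "dy": 0.03, "dz": 0, "wx": 0, "wy": 0, "wz": 0},
])

```text
clock: 7.4
tool_pos: [0.5439, -0.173, 0.2216]
eef_rot: [-0.702, 0.083, -0.083, 0.702]
contact_force: [-0.1, -0.1, -1.2]
opening: 0.453
```

```bash
python3 look.py w6; python3 - <<'E'
from plant import r
import cv2
i=r.snapshot("top")[:,:,::-1];cv2.imwrite("pics/t6.png",i)
j=r.snapshot("scene")[:,:,::-1]
cv2.imwrite("pics/s6.png",cv2.resize(j[140:340,120:300],None,fx=3,fy=3,interpolation=cv2.INTER_CUBIC))
E
```

```text
7.4 [ 0.5438972  -0.17303052  0.22157434] 0.4532428685058802 [-0.05979627 -0.07237554 -1.20707834]
[[ 0.972 -0.     0.234]
 [-0.234  0.     0.972]
 [-0.    -1.     0.   ]] 76.4782497156944
```

View pics/w6.png

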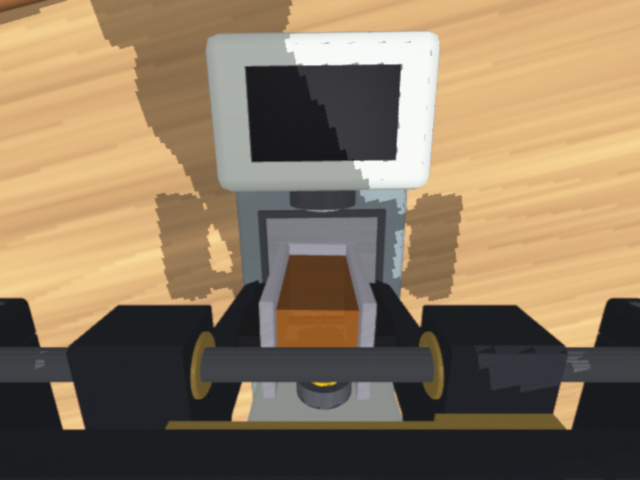

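View pics/s6.png

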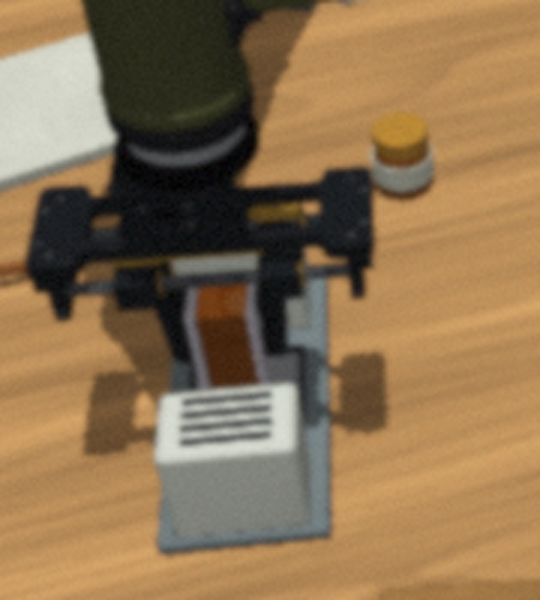

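The cell sits squarely over the stage: rim at columns 262–384, cell at 282–355. Lowering the last 15 mm or so slowly.

Call:
arm_command([
  {"dx": 0, "dy": 0.003, "dz": 0, "wx": 0, "wy": 0, "wz": 0},
  {"dx": 0, "dy": 0.006, "dz": 0.001, "wx": 0, "wy": 0, "wz": 0},
  {"dx": 0, "dy": 0.009, "dz": 0.001, "wx": 0, "wy": 0, "wz": 0},
  {"dx": 0, "dy": 0.011, "dz": 0.001, "wx": 0, "wy": 0, "wz": 0},
  {"dx": 0, "dy": 0.012, "dz": 0.001, "wx": 0, "wy": 0, "wz": 0},
])

```text
clock: 8.05
tool_pos: [0.544, -0.172, 0.2094]
eef_rot: [-0.702, 0.083, -0.083, 0.702]
contact_force: [0.1, -0.0, -2.4]
opening: 0.455
```

Call:
arm_command([
  {"dx": 0, "dy": 0.001, "dz": 0, "wx": 0, "wy": 0, "wz": 0},
  {"dx": 0, "dy": 0.002, "dz": 0, "wx": 0, "wy": 0, "wz": 0},
  {"dx": 0, "dy": 0.003, "dz": 0, "wx": 0, "wy": 0, "wz": 0},
  {"dx": 0, "dy": 0.003, "dz": 0, "wx": 0, "wy": 0, "wz": 0},
  {"dx": 0, "dy": 0.003, "dz": 0, "wx": 0, "wy": 0, "wz": 0},
])

```text
clock: 8.55
tool_pos: [0.5441, -0.1721, 0.2067]
eef_rot: [-0.702, 0.083, -0.083, 0.702]
contact_force: [0.5, 0.6, -1.6]
opening: 0.456
```

Call:
arm_command([
  {"dx": 0, "dy": 0.0005, "dz": 0, "wx": 0, "wy": 0, "wz": 0},
  {"dx": 0, "dy": 0.001, "dz": 0, "wx": 0, "wy": 0, "wz": 0},
  {"dx": 0, "dy": 0.001, "dz": 0, "wx": 0, "wy": 0, "wz": 0},
  {"dx": 0, "dy": 0.001, "dz": 0, "wx": 0, "wy": 0, "wz": 0},
  {"dx": 0, "dy": 0.001, "dz": 0, "wx": 0, "wy": 0, "wz": 0},
])

```text
clock: 9.05
tool_pos: [0.5441, -0.1721, 0.2057]
eef_rot: [-0.702, 0.083, -0.083, 0.702]
contact_force: [-0.3, 0.1, -2.1]
opening: 0.454
```

Call:
arm_command([
  {"dx": 0, "dy": 0.0005, "dz": 0, "wx": 0, "wy": 0, "wz": 0},
  {"dx": 0, "dy": 0.001, "dz": 0, "wx": 0, "wy": 0, "wz": 0},
  {"dx": 0, "dy": 0.001, "dz": 0, "wx": 0, "wy": 0, "wz": 0},
  {"dx": 0, "dy": 0.001, "dz": 0, "wx": 0, "wy": 0, "wz": 0},
  {"dx": 0, "dy": 0.001, "dz": 0, "wx": 0, "wy": 0, "wz": 0},
])

```text
clock: 9.55
tool_pos: [0.5441, -0.1719, 0.2057]
eef_rot: [0.702, -0.083, 0.083, -0.702]
contact_force: [-1.3, 0.1, 8.8]
opening: 0.454
```

Contact: +8.8 N upward, and the height has stalled at 0.2057 as predicted. Releasing.

Call:
arm_command([
  {"dx": 0, "dy": -0.0005, "dz": 0, "wx": 0, "wy": 0, "wz": 0},
  {"dx": 0, "dy": -0.0005, "dz": 0, "wx": 0, "wy": 0, "wz": 0},
  {"dx": 0, "dy": -0.0005, "dz": 0, "wx": 0, "wy": 0, "wz": 0},
  {"dx": 0, "dy": -0.0005, "dz": 0, "wx": 0, "wy": 0, "wz": 0},
  {"dx": 0, "dy": -0.0005, "dz": 0, "wx": 0, "wy": 0, "wz": 0},
], claw=0.7)

```text
clock: 10.05
tool_pos: [0.5441, -0.172, 0.205]
eef_rot: [-0.702, 0.083, -0.083, 0.702]
contact_force: [-0.6, 0.2, 0.6]
opening: 0.841
```

Call:
arm_command([
  {"dx": 0, "dy": 0, "dz": 0, "wx": 0, "wy": 0, "wz": 0},
  {"dx": 0, "dy": 0, "dz": 0, "wx": 0, "wy": 0, "wz": 0},
  {"dx": 0, "dy": 0, "dz": 0, "wx": 0, "wy": 0, "wz": 0},
  {"dx": 0, "dy": 0, "dz": 0, "wx": 0, "wy": 0, "wz": 0},
  {"dx": 0, "dy": 0, "dz": 0, "wx": 0, "wy": 0, "wz": 0},
])

```text
clock: 10.55
tool_pos: [0.5441, -0.172, 0.2052]
eef_rot: [-0.702, 0.083, -0.083, 0.702]
contact_force: [-0.9, 0.5, -0.1]
opening: 0.849
```

```bash
python3 look.py w7
```

```text
10.55 [ 0.54409605 -0.17202828  0.20519916] 0.849007965773105 [-0.90286948  0.54232895 -0.07983725]
[[ 0.972  0.     0.234]
 [-0.234  0.     0.972]
 [ 0.    -1.     0.   ]] 76.47475373719251
```

View pics/w7.png

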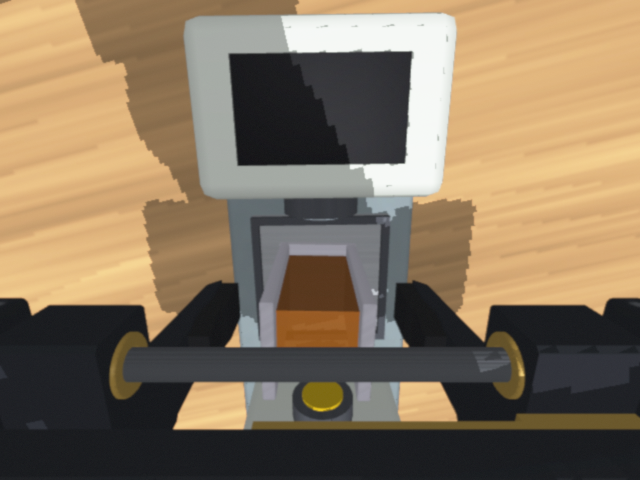

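The cell stands free between the open fingers, inside the rim. Backing straight up, then moving aside for a top-view check.

Call:
arm_command([
  {"dx": 0, "dy": -0.02, "dz": 0, "wx": 0, "wy": 0, "wz": 0},
  {"dx": 0, "dy": -0.05, "dz": 0, "wx": 0, "wy": 0, "wz": 0},
  {"dx": 0, "dy": -0.09, "dz": 0, "wx": 0, "wy": 0, "wz": 0},
  {"dx": 0, "dy": -0.13, "dz": 0, "wx": 0, "wy": 0, "wz": 0},
  {"dx": 0, "dy": -0.16, "dz": 0, "wx": 0, "wy": 0, "wz": 0},
])

```text
clock: 11.1
tool_pos: [0.5442, -0.172, 0.3676]
eef_rot: [0.702, -0.083, 0.084, -0.702]
contact_force: [0.2, -0.2, -0.3]
opening: 0.849
```

Call:
arm_command([
  {"dx": 0, "dy": 0, "dz": 0.04, "wx": 0, "wy": 0, "wz": 0},
  {"dx": 0, "dy": 0, "dz": 0.08, "wx": 0, "wy": 0, "wz": 0},
  {"dx": 0, "dy": 0, "dz": 0.12, "wx": 0, "wy": 0, "wz": 0},
  {"dx": 0, "dy": 0, "dz": 0.16, "wx": 0, "wy": 0, "wz": 0},
  {"dx": 0, "dy": 0, "dz": 0.2, "wx": 0, "wy": 0, "wz": 0},
])

```text
clock: 11.6
tool_pos: [0.5909, 0.0239, 0.3653]
eef_rot: [0.702, -0.083, 0.083, -0.702]
contact_force: [0.3, -0.0, -0.0]
opening: 0.851
```

Call:
arm_command([
  {"dx": 0, "dy": 0, "dz": 0.02, "wx": 0, "wy": 0, "wz": 0},
  {"dx": 0, "dy": 0, "dz": 0.02, "wx": 0, "wy": 0, "wz": 0},
  {"dx": 0, "dy": 0, "dz": 0.02, "wx": 0, "wy": 0, "wz": 0},
  {"dx": 0, "dy": 0, "dz": 0.02, "wx": 0, "wy": 0, "wz": 0},
  {"dx": 0, "dy": 0, "dz": 0.02, "wx": 0, "wy": 0, "wz": 0},
])

```text
clock: 12.1
tool_pos: [0.5954, 0.0398, 0.3651]
eef_rot: [0.703, -0.084, 0.084, -0.702]
contact_force: [-0.0, 0.0, -0.7]
opening: 0.853
```

```bash
python3 - <<'E'
from plant import r
import cv2,numpy as np
i=r.snapshot("top")[:,:,::-1];cv2.imwrite("pics/t8.png",i)
j=r.snapshot("scene")[:,:,::-1];cv2.imwrite("pics/s8.png",j)
cv2.imwrite("pics/c8.png",cv2.resize(i[175:345,380:520],None,fx=3.5,fy=3.5,interpolation=cv2.INTER_CUBIC))
E
```

```text
(no output)
```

View pics/c8.png

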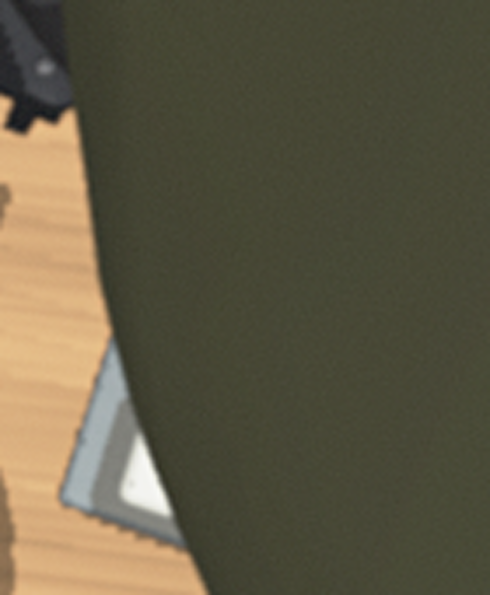

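View pics/s8.png

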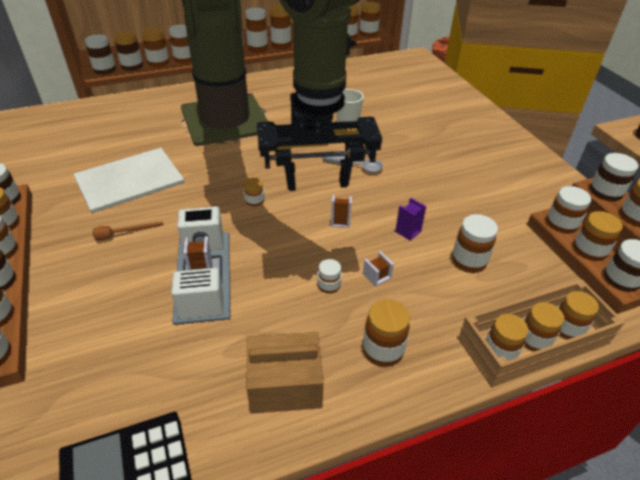

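View pics/t8.png

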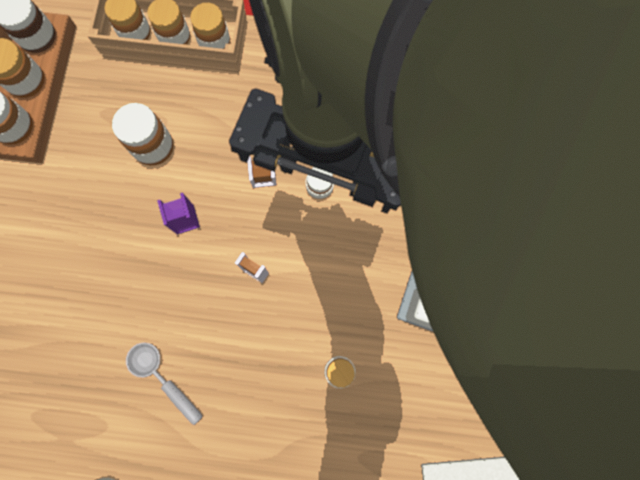

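The top view is blocked by the arm. The scene view shows the cell standing on the stage near (198,253) and both bystanders unmoved. I'll check numerically by projecting the ideal pose into the scene and w7 pictures.

```bash
python3 - <<'E'
from plant import r
from h import *
import cv2
def draw(img,c,cen,ang,k,box):
    x0,y0,x1,y1=box
    a=cv2.resize(img[y0:y1,x0:x1],None,fx=k,fy=k,interpolation=cv2.INTER_CUBIC)
    x=np.array([np.cos(ang),np.sin(ang),0]);y=np.array([-x[1],x[0],0])
    for z in (.014,.084):
        for sx in(-.02,.02):
            for sy in(-.02,.02):
                p=(proj(c,np.array([*cen,z])+sx*x+sy*y)-[x0,y0]+.5)*k
                cv2.circle(a,tuple(int(v) for v in p),3,(0,255,0) if z>.05 else (255,0,255),-1)
    return a
ang=np.radians(-13.5);cen=(.544,-.172)
a=draw(cv2.imread("pics/s8.png"),r.get_calibration("scene"),cen,ang,8,(160,205,235,275))
b=draw(cv2.imread("pics/w7.png"),np.load("w7.npy",allow_pickle=True).item(),cen,ang,3,(230,200,410,410))
cv2.imwrite("pics/s8c.png",a);cv2.imwrite("pics/w7c.png",cv2.resize(b,None,fx=.9,fy=.9))
E
```

```text
(no output)
```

View pics/s8c.png

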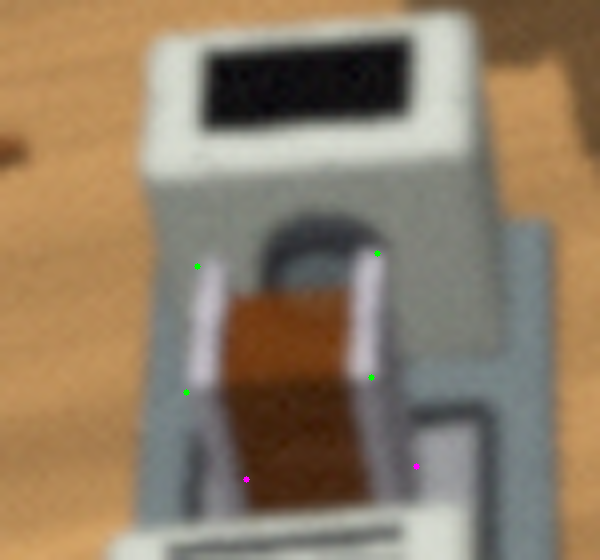

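View pics/w7c.png

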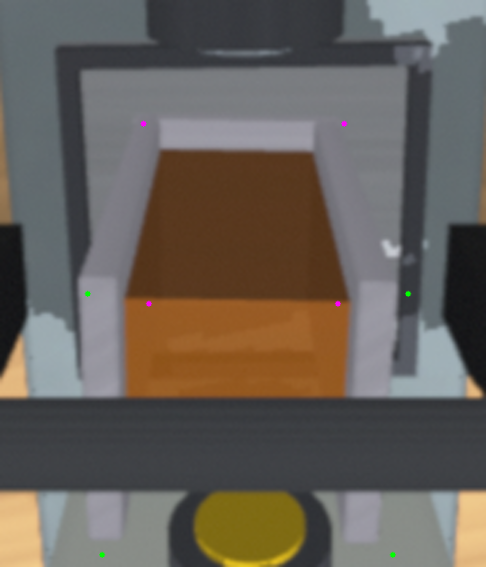

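The actual corners lie within about 2 mm and 1° of the ideal upright pose. The cell is flat inside the rim and the gripper is clear.

```bash
python3 -c "
from plant import r
print(r.get_state()['clock']);print(r.finish_job())"
```

```text
12.2
the job is handed in; nothing more can be done
None
```

The big cell is standing upright on the grader stage and released, and I handed the job in at 12.2 s. I gripped it by its metal cheeks, turned it about 16° to line up with the light path, lowered it until the wrist force showed contact (about 9 N), then let go.

**Last checks**
- **Position:** in the wrist and scene pictures its top corners lie within about 2–3 mm of the pose I aimed for at the stage centre, upright and about 1° off the light-path angle.
- **Height:** the arm stopped 14 mm higher than where it gripped the cell on the table, which matches the stage height.
- **Rim:** there is visible clearance all round inside it.
- **Other objects:** the short cell, the slim cell and the purple look-alike appear unmoved in the scene and top pictures. The gripper is well clear of everything.

**Did not go as planned**
- **Top view:** my final picture from above was blocked by the arm, so the placement check rests on the wrist and scene cameras only.
- **Refused calls:** my first three move calls were refused for missing keys, and nothing moved.

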